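Slide a bracket blank under the punch bridge and mark it

ROBOT

A 6-joint arm with a two-finger parallel gripper is mounted at the origin on a cart in front of the work surface, level with it; the furniture and walls round the work are solid. World frame = base frame: x ahead of the robot, y to its left, z up, the work surface at z = 0. Lengths are in m, angles in degrees, forces in N, time in s.
With the tool pointing down it reaches from about 0.375 to 0.925 m from the base axis. Payload 5.7 kg.
Tool frame: the origin (TCP) lies midway between the tips of the shut fingers; the grasp point (between the pads) lies manip.grip_depth behind it (manip.grip_depth is the distance from the TCP to the grasp point, in m); z points along the fingers, x is the direction in which the jaws open and shut, and the axes are right-handed (so a half turn about z gives the same grasp; the last joint's range is limited). The gripper opens to 85 mm and grips with 20 to 120 N. Pads are 22 mm wide; open, the fingers measure 114 mm over their backs; the gripper's body (76 mm by 85 mm) begins 54 mm behind the grasp point. The pads swing forward as they close: fully open they stand 13 mm farther back than shut.
Start: joints at [-74.318, 20.558, 86.54, -0, 72.909, -6.595], TCP at [0.227, -0.555, 0.231] pointing down, gripper open.
Joint ranges: [-170.27, 170.27], [-57.76, 135], [12.27, 136.19], [-55.21, 235.2], [11.17, 155.16], [-170.74, 170.74]. Speed limits (degrees/s): [136.94, 136.94, 180, 180, 180, 180].

INTERFACE

Orientations are given as a 3x3 rotation matrix whose columns are the frame's x, y, z axes.
In Python, from rig import monitor, viewer, manip gives the robot as it stands. The module is installed in compiled form; this text tells all that it offers.
- The arm moves only by the shell command python3 -m creep 'ROWS' [FORCE]. ROWS is JSON, a list of rows, each an object with "delta_rot": the turn, a rotation vector about the tool's x, y, z in degrees, a list of three; "linear": the shift along the tool's x, y, z in cm, a list of three; "hand": the opening, from -1 (shut) to 1 (fully open). In form: [{"delta_rot": [wx, wy, wz], "linear": [dx, dy, dz], "hand": hand}, ...]. A call has 1 to 10 rows; each row shifts and turns the commanded pose from where the row before left it, along the tool's axes as they then stand; what a row does not reach is not made up. A row lasts 1/8 s, in which the tool goes at most 62.5 mm and 10.7 degrees, less where a joint would pass 70% of its speed; a pose out of reach is approached as far as the arm can. A call is refused whole if a number of a shift passes 6.25 or a number of a turn 10.7, either way. A call with a gripper value outside its range is refused whole. The fingers move at their own pace and stop on an object; FORCE is the grip in N (left out, the last holds). Time passes only in rows, so rows that do not move let the fingers close. It gives the time, the measured TCP pose, the force and the opening at its end, in the units of the state.
- monitor.sense(): the state, without advancing time (a new reading comes with each control period).
- viewer.snapshot(name): name is "scene" or "top" or "wrist"; returns a dict with "img" (420x560x3 uint8, blue, green, red), "z_map" (420x560 float32, m along the optical axis (not along the pixel's ray), 0 where there is no reading), "mtx" (3x3 intrinsics, pixels), "world_from_camera" (4x4, takes a point from camera to world coordinates). Camera axes: x right, y down, z forward; pixel columns grow to the right and rows downward; lengths in m; the calibration is good to about 2 mm. A picture is of the moment at which its call begins.
- manip.job_done(): hands the job in, once; it reports no verdict.
The state is a dict: "clock": time; "joint_positions": joint angles; "qvel": joint speeds; "tau": joint torques, N m; "tcp_pos": TCP position; "tool_rot": TCP orientation; "force": force on the tool from outside, world axes, zero at the start; "wrist_torque": the same for the moment, N m; "width": finger opening in m.
Only numpy, scipy, OpenCV 4.12 (cv2) and the standard library are available. Lean on these libraries where they do the work, as an engineer would, in place of code of your own. Each camera call takes 0.05 s, during which the arm holds its last target.

TASK

Mark the aluminium bracket blank for the pot mount: slide it along the marking jig, flat end first and lying flat, under the bridge until its front edge is fully home against the end stop. Only then press the centre punch on the bridge straight down until its spring snaps and the head is at the bottom, and let it spring back up, leaving the blank home in the jig. Leave the bottle, the case and the brush where they are.

Things in the scene. Friction and masses are not known exactly. Their poses are not given: they have to be found in the camera images.
- jig: Marking jig fixed on a plywood board (top 52 mm over the table): grey bed, x -130 to +60, y -215 to +175 mm, upper face z 8 mm. Origin on the board, z up; x points away from the robot, y is the sliding direction, from the loading end (robot's right) to the end stop. Far fence: inner face x +41.5 mm along the whole bed. Guides rise 12 mm above the bed. The near side of the loading end is open.
- mouth (a point): Channel mouth, in line with the channel's middle: jig frame (0, +53, 8) mm. From here to the end stop a near rail (inner face x -41.5 mm) makes with the fence a channel 83 mm wide, 3 mm wider than the blank. Before it a flared lead-in runs from about x -60, y +14 mm to the rail.
- under_bridge (a point): Middle of the bridge's underside, jig frame (0, +83, 21) mm: 13 mm above the bed. The steel bridge spans the channel from y +55 to +111 mm, its top at z 37 mm. On it at x 0, y +83 mm stands the punch, its dark round housing 42 mm wide at the foot, 34 mm above, reaching z 65 mm.
- stop (a point): Middle of the end stop's face, at bed level: jig frame (0, +150, 8) mm. The blank is home when its front edge lies on this face: its origin is then at jig frame y +80 mm, x within about 1.5 mm of 0, and its flange stands about 37 mm clear of the bridge.
- blank: Loose aluminium bracket blank, about 0.3 kg: flat strap 80 mm wide (its x), 140 mm long (its y), 8 mm thick, with an upturned flange across its rear (-y) end: 8 mm thick, 80 wide, 34 mm high over the underside. Origin: centre of the underside, z up; +y is the flat front end. Starts on the bed before the bridge, 35 to 65 mm to the robot's side of the channel's middle, skewed up to 0.2 rad.
- punch (a joint): Travel of the punch, m: 0 up, 0.012 fully down. Pressed, it starts to yield at about 8 N and grows harder, up to about 16 N at 5 to 7 mm, where its hidden spring snaps over; beyond that the force falls to about 6 to 9 N and the head goes on to the hard bottom at 0.012. It springs back to 0 when let go.
- punch_top (a point): Centre of the top of the punch's round domed steel head, 34 mm wide; jig frame z 100 mm when up, 88 mm when fully down. Press here straight down.
- glue: bystander: white bottle with screw cap and blue band, 42 mm wide, 75 mm high, standing; origin at the centre of its underside.
- yellow_case: bystander: small closed yellow case beside the board, 68 x 120 x 40 mm; origin at the centre of its underside.
- dust_brush: bystander: flat dusting brush with wooden handle, 28 x 181 x 15 mm; origin at the centre of its underside.

How it is judged:
By the outcome, as a careful person would: the job done as asked, in the order asked, and still so for the second after the job is handed in, with the robot touching nothing.
It also fails if it takes over 61 s, if anything falls off the work surface, if the arm or the gripper's body presses on something with over 40 N, if the wrist force passes 120 N, or if a joint passes its speed limit or range.

## Working session

There is one attempt and no reset: what is moved stays moved. The work goes in short steps, Python scripts to look and compute and a shell command to move; the robot and the scene stay as the last step left them, time stands still between calls to the robot, and variables do not carry over. Pictures are saved under pics/ and viewed, and the job is handed in when it is done.

```bash
mkdir -p pics; cat > h.py <<'E'
from rig import monitor, viewer, manip
import numpy as np, cv2
def snap(n,f):
    s=viewer.snapshot(n); cv2.imwrite('pics/'+f,s['img']); np.savez('pics/'+f[:-4]+'.npz',**s); return s
def world(s,u,v):
    z=s['z_map'][int(round(v)),int(round(u))]; K=s['mtx']; p=np.array([(u-K[0,2])/K[0,0]*z,(v-K[1,2])/K[1,1]*z,z,1]); return (s['world_from_camera']@p)[:3]
def cloud(s):
    z=s['z_map'];K=s['mtx'];v,u=np.mgrid[:z.shape[0],:z.shape[1]]
    P=np.stack([(u-K[0,2])/K[0,0]*z,(v-K[1,2])/K[1,1]*z,z,np.ones_like(z)],-1)
    W=(P@s['world_from_camera'].T)[...,:3]; W[z==0]=np.nan; return W
def ray(s,u,v,h):
    K=s['mtx'];T=s['world_from_camera'];d=T[:3,:3]@np.array([(u-K[0,2])/K[0,0],(v-K[1,2])/K[1,1],1]);o=T[:3,3]
    return o+d*(h-o[2])/d[2]
E
python3 - <<'E'
from h import *
for n in('scene','top'):
    s=snap(n,n+'1.png'); print(s['world_from_camera'].round(3),s['mtx'].round(1))
st=monitor.sense(); print({k:np.round(v,3).tolist() for k,v in st.items()}, manip.grip_depth)
E
```

```text
[[-0.871 -0.291  0.395 -0.123]
 [-0.491  0.512 -0.705  1.084]
 [ 0.003 -0.808 -0.589  1.02 ]
 [ 0.     0.     0.     1.   ]] [[490.3   0.  284.9]
 [  0.  490.3 202.8]
 [  0.    0.    1. ]]
[[-3.00e-02 -9.93e-01  1.12e-01  4.03e-01]
 [-9.99e-01  3.30e-02  2.30e-02 -1.00e-03]
 [-2.70e-02 -1.11e-01 -9.93e-01  1.14e+00]
 [ 0.00e+00  0.00e+00  0.00e+00  1.00e+00]] [[393.6   0.  278.5]
 [  0.  393.6 208.5]
 [  0.    0.    1. ]]
{'clock': 0.1, 'joint_positions': [-74.32, 20.594, 86.593, 0.002, 72.91, -6.596], 'qvel': [-0.041, -0.066, -0.133, -0.017, -0.014, 0.037], 'tau': [-0.001, -52.865, -27.935, -0.0, 0.005, 0.0], 'tcp_pos': [0.227, -0.555, 0.231], 'tool_rot': [[0.379, -0.925, -0.0], [-0.925, -0.379, 0.002], [-0.002, -0.0, -1.0]], 'force': [-0.388, 0.769, 0.084], 'wrist_torque': [-0.016, 0.013, -0.032], 'width': 0.085} 0.0187
```

View pics/scene1.png

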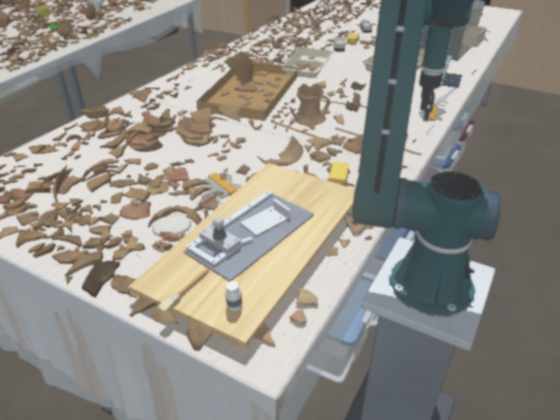

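View pics/top1.png

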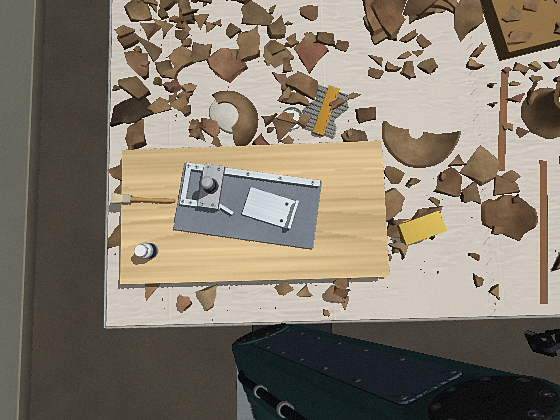

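```bash
python3 - <<'E'
from h import *
im=cv2.imread('pics/top1.png'); c=cv2.resize(im[145:265,165:335],None,fx=4.6,fy=4.6,interpolation=cv2.INTER_CUBIC); cv2.imwrite('pics/top1c.png',c)
s=dict(np.load('pics/top1.npz')); W=cloud(s)
hsv=cv2.cvtColor(im,cv2.COLOR_BGR2HSV)
reg=np.zeros(im.shape[:2],bool); reg[150:260,165:330]=1
m=(reg&(hsv[...,1]<70)&(W[...,2]>.052)).astype(np.uint8)
n,l,st,c=cv2.connectedComponentsWithStats(m); i=1+np.argmax(st[1:,4]); print(st[i])
m=(l==i)
P=W[m]; print(np.nanpercentile(P[:,2],[1,10,50,90,99]).round(4))
b=m&(np.abs(W[...,2]-.060)<.003)
r=cv2.minAreaRect(W[m&(W[...,2]<.085)][:,:2].astype(np.float32)*1000); print(r,cv2.boxPoints(r))
for (u,v) in [(176,210),(250,235),(300,230),(270,205),(208,185),(290,212),(222,210)]: print(u,v,world(s,u,v).round(4))
E
```

```text
[ 173  162  149   87 9607]
[0.0554 0.0576 0.0613 0.0849 0.1475]
((541.326171875, 111.40626525878906), (391.4940185546875, 195.81407165527344), 80.24298858642578) [[411.66205 -64.91701]
 [604.64374 -98.10164]
 [670.9903  287.72955]
 [478.0086  320.91418]]
176 210 [0.5304 0.31   0.0588]
250 235 [0.4544 0.1052 0.059 ]
300 230 [ 0.4639 -0.0326  0.0574]
270 205 [0.5343 0.0474 0.0699]
208 185 [0.5816 0.2015 0.1484]
290 212 [ 0.5132 -0.0067  0.0702]
222 210 [0.5258 0.181  0.0616]
```

View pics/top1c.png

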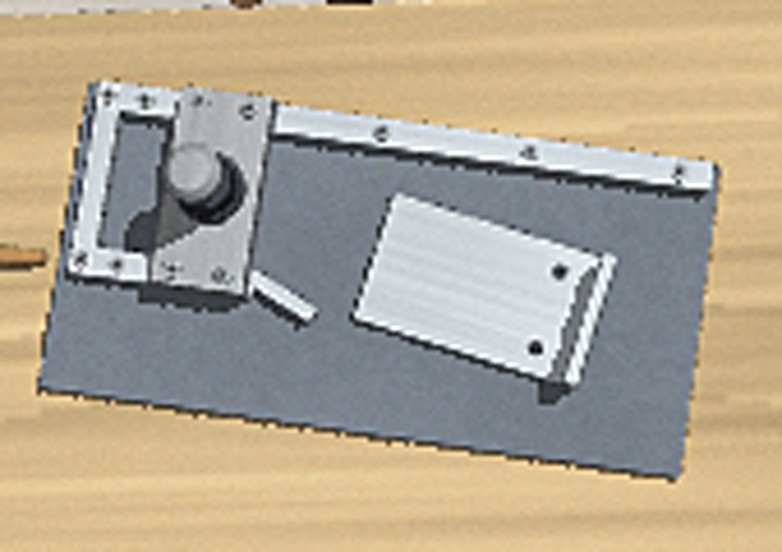

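```bash
python3 - <<'E'
from h import *
s=dict(np.load('pics/top1.npz'))
f=lambda a,b,h: ray(s,(a+.5)/4.6-.5+165,(b+.5)/4.6-.5+145,h)
A=f(680,478,.06)[:2];B=f(38,390,.06)[:2]; C=f(718,163,.072)[:2]; D=f(92,83,.072)[:2]
J=np.array([[-130,-215],[-130,175]])/1000
M,_=cv2.estimateAffinePartial2D(J.astype(np.float32),np.array([A,B],np.float32)); print(np.linalg.norm(B-A),np.linalg.norm(C-A))
src=np.array([[-130,-215],[-130,175],[60,-215]])/1000; dst=np.array([A,B,C])
cs=src.mean(0);cd=dst.mean(0);U,S,V=np.linalg.svd((dst-cd).T@(src-cs));R=U@V;t=cd-R@cs
print(R,t,'yaw',np.degrees(np.arctan2(R[1,0],R[0,0])),'res',(dst-src@R.T-t)*1000)
np.savez('jig.npz',R=R,t=t)
j=lambda p:((p[:2]-t)@R*1000).round(1)
print('punch',j(f(195,175,.152)),'fenceend inner',j(f(712,190,.060)),j(f(275,137,.06)),'bridge corners',j(f(272,100,.089)),j(f(246,296,.089)))
ff,fn,rf,rn=[f(398,193,.068),f(352,320,.068),f(615,257,.094),f(577,384,.094)]
for p in(ff,fn,rf,rn):print(j(p),p.round(4))
n=lambda a,b:np.linalg.norm((a-b)[:2])
print(n(ff,fn),n(rf,rn),n(ff,rf),n(fn,rn))
d=((ff+fn)-(rf+rn))[:2]; dj=d@R; print('skew',np.degrees(np.arctan2(-dj[0],dj[1])), 'centre',j((ff+fn+rf+rn)/4))
W=cloud(s)
for nm,(u,v) in dict(bottle=(144,250),brush=(170,201)).items(): print(nm,world(s,u,v),j(world(s,u,v)))
E
```

```text
0.3882154744813617 0.1883726912259535
[[ 0.9863848   0.16445375]
 [-0.16445375  0.9863848 ]] [0.57546583 0.12624772] yaw -9.46550314931614 res [[ 0.40020286 -0.03093528]
 [ 0.53603062 -1.86298594]
 [-0.93623348  1.89392121]]
punch [-1.1 77.9] fenceend inner [  44.3 -212.4] [42.1 54.6] bridge corners [58.8 54.1] [-58.9  51.7]
[ 16.5 -25.7] [0.5875 0.0982 0.068 ]
[-63.   -9.3] [0.5118 0.1274 0.068 ]
[  -8.3 -159.6] [ 0.541  -0.0298  0.094 ]
[ -84.6 -147.4] [ 0.4678 -0.0052  0.094 ]
0.08115591334293022 0.07721573142967503 0.13622981141735532 0.13978345051434596
skew -9.692976134634192 centre [-34.8 -85.5]
bottle [0.42108755 0.37316241 0.12846175] [-192.9  218.2]
brush [0.55601356 0.32641739 0.06004147] [-52.1 194.2]
```

```bash
python3 -m creep '[{"delta_rot":[0,0,0],"linear":[-3.6,-4.2,0],"hand":1},{"delta_rot":[0,0,0],"linear":[-3.6,-4.2,0],"hand":1},{"delta_rot":[0,0,0],"linear":[-3.6,-4.2,0],"hand":1},{"delta_rot":[0,0,0],"linear":[-3.6,-4.2,0],"hand":1},{"delta_rot":[0,0,0],"linear":[-3.6,-4.2,0],"hand":1},{"delta_rot":[0,0,0],"linear":[-3.6,-4.2,0],"hand":1},{"delta_rot":[0,0,0],"linear":[-3.6,-4.2,0],"hand":1},{"delta_rot":[0,0,0],"linear":[-3.6,-4.2,0],"hand":1},{"delta_rot":[0,0,0],"linear":[-3.6,-4.2,0],"hand":1},{"delta_rot":[0,0,0],"linear":[-3.6,-4.2,0],"hand":1}]' 25
python3 -m creep '[{"delta_rot":[0,0,10.3],"linear":[0,0,0],"hand":1},{"delta_rot":[0,0,10.3],"linear":[0,0,0],"hand":1},{"delta_rot":[0,0,10.3],"linear":[0,0,0],"hand":1},{"delta_rot":[0,0,10.3],"linear":[0,0,0],"hand":1},{"delta_rot":[0,0,0],"linear":[0,0,0],"hand":1},{"delta_rot":[0,0,0],"linear":[0,0,0],"hand":1}]'
python3 - <<'E'
from h import *
snap('wrist','w1.png'); s=snap('top','top2.png'); print(monitor.sense())
E
```

```text
clock: 1.35
tcp_pos: [0.48, -0.0611, 0.2312]
tool_rot: [[0.379, -0.925, -0.0], [-0.925, -0.379, 0.0], [-0.0, 0.0, -1.0]]
force: [0.4, 0.3, 0.6]
width: 0.0853
clock: 2.1
tcp_pos: [0.4794, -0.0628, 0.2312]
tool_rot: [[-0.321, -0.947, -0.0], [-0.947, 0.321, 0.0], [-0.0, 0.0, -1.0]]
force: [0.3, -0.5, -0.8]
width: 0.0853
{'clock': 2.2, 'joint_positions': array([-1.56632695e+01,  1.09362157e+01,  1.00446992e+02,  5.65794323e-03,
        6.86301402e+01,  9.31357701e+01]), 'qvel': array([ 0.10807954,  0.0550775 , -0.10558402,  0.13338781, -0.02832094,
        0.72379788]), 'tau': array([ 1.25176425e-02, -3.99523079e+01, -2.65220779e+01,  1.30192271e-03,
        4.19261007e-03, -3.16668127e-02]), 'tcp_pos': array([ 0.47952714, -0.06286449,  0.23123312]), 'tool_rot': array([[-3.22283908e-01, -9.46643039e-01, -1.99479609e-04],
       [-9.46643056e-01,  3.22283883e-01,  1.51440344e-04],
       [-7.90708851e-05,  2.37642772e-04, -9.99999969e-01]]), 'force': array([ 0.65163193, -0.2827494 , -0.01786759]), 'wrist_torque': array([0.0152545 , 0.01351138, 0.00804519]), 'width': 0.08525399963398086}
```

View pics/w1.png

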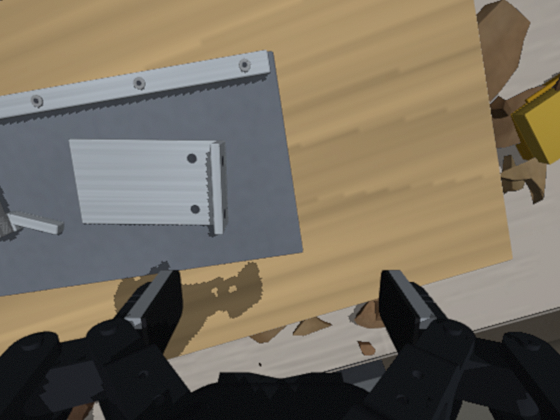

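```bash
python3 - <<'E'
from h import *
im=cv2.imread('pics/w1.png'); cv2.imwrite('pics/w1c.png',cv2.resize(im[130:245,60:240],None,fx=4.4,fy=4.4,interpolation=cv2.INTER_CUBIC))
E
```

```text
(no output)
```

View pics/w1c.png

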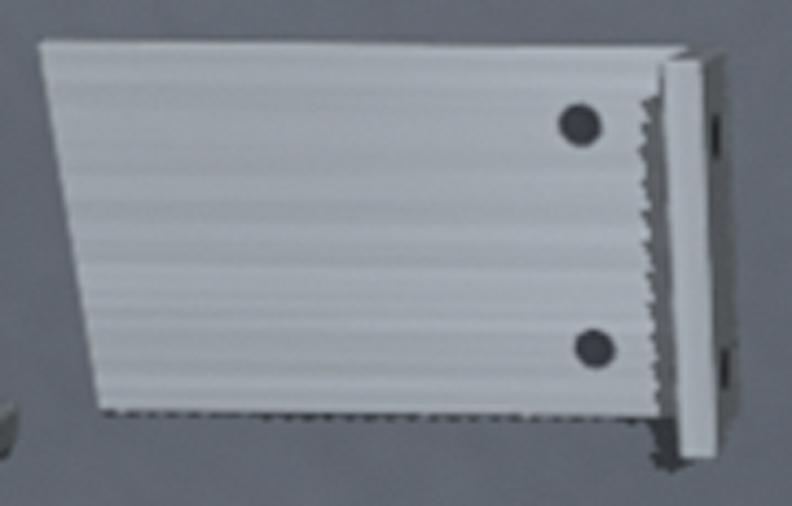

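```bash
python3 - <<'E'
from h import *
s=dict(np.load('pics/w1.npz')); J=np.load('jig.npz');R,t=J['R'],J['t']
f=lambda a,b,h: ray(s,(a+.5)/4.4-.5+60,(b+.5)/4.4-.5+130,h)
j=lambda p:((p[:2]-t)@R*1000).round(1)
Q=[f(665,60,.094),f(702,60,.094),f(716,458,.094),f(681,458,.094)]
F=[f(40,41,.068),f(100,410,.068)]
for p in Q+F: print(p.round(4),j(p))
n=lambda a,b:np.linalg.norm((a-b)[:2])*1000
print(n(Q[0],Q[3]),n(Q[1],Q[2]),n(Q[0],Q[1]),n(F[0],F[1]),n(F[0],Q[1]),n(F[1],Q[2]))
c=sum(Q)/4; print('flange',c.round(4),j(c)); d=((F[0]+F[1])/2-c)[:2]; print('dir',np.degrees(np.arctan2(d[1],d[0])))
e=(Q[0]-Q[3]+Q[1]-Q[2])[:2];print('flange dir+90',np.degrees(np.arctan2(e[1],e[0]))+90)
st=monitor.sense();T=st['tool_rot']; print(T.T@(np.r_[c[:2],.074]-st['tcp_pos'])*100, np.degrees(np.arctan2(T[1,0],T[0,0])))
E
```

```text
[ 0.5441 -0.0241  0.094 ] [  -6.2 -153.5]
[ 0.5419 -0.0306  0.094 ] [  -7.3 -160.3]
[ 0.4676 -0.0041  0.094 ] [ -84.9 -146.3]
[0.4699 0.0026 0.094 ] [ -83.8 -139.4]
[0.5877 0.1001 0.068 ] [ 16.3 -23.8]
[0.5134 0.1265 0.068 ] [-61.2  -9.9]
78.8761916469144 78.87537771556492 6.88262946496902 78.81956206167476 138.48361965211646 138.41817696411766
flange [ 0.5059 -0.0141  0.094 ] [ -45.6 -149.9]
dir 70.6739741394108
flange dir+90 70.28803314388071
[-5.46701379 -0.92550625 15.72352449] -108.80110241737319
```

```bash
python3 -m creep '[{"delta_rot":[0,0,0.7],"linear":[-2.7,-0.5,2.7],"hand":1},{"delta_rot":[0,0,0],"linear":[-2.75,-0.4,4.0],"hand":1},{"delta_rot":[0,0,0],"linear":[0,0,5.0],"hand":1},{"delta_rot":[0,0,0],"linear":[0,0,3.0],"hand":1},{"delta_rot":[0,0,0],"linear":[0,0,1.0],"hand":1},{"delta_rot":[0,0,0],"linear":[0,0,0],"hand":1}]' 25
python3 -m creep '[{"delta_rot":[0,0,0],"linear":[0,0,0],"hand":-1},{"delta_rot":[0,0,0],"linear":[0,0,0],"hand":-1},{"delta_rot":[0,0,0],"linear":[0,0,0],"hand":-1},{"delta_rot":[0,0,0],"linear":[0,0,0],"hand":-1},{"delta_rot":[0,0,0],"linear":[0,0,0],"hand":-1},{"delta_rot":[0,0,0],"linear":[0,0,0],"hand":-1},{"delta_rot":[0,0,0],"linear":[0,0,0],"hand":-1},{"delta_rot":[0,0,0],"linear":[0,0,0],"hand":-1}]' 25
```

```text
clock: 2.95
tcp_pos: [0.5062, -0.0144, 0.0743]
tool_rot: [[-0.335, -0.942, -0.001], [-0.942, 0.335, 0.0], [0.0, 0.001, -1.0]]
force: [0.6, -0.0, 0.4]
width: 0.0854
clock: 3.95
tcp_pos: [0.5063, -0.0143, 0.0747]
tool_rot: [[-0.336, -0.942, 0.0], [-0.942, 0.336, 0.0], [-0.0, -0.0, -1.0]]
force: [-0.9, 1.1, 4.9]
width: 0.0079
```

```bash
python3 -m creep '[{"delta_rot":[0,0,-5],"linear":[0,0,0],"hand":-1},{"delta_rot":[0,0,-5.1],"linear":[0,0,0],"hand":-1},{"delta_rot":[0,0,0],"linear":[0,-1.0,0],"hand":-1},{"delta_rot":[0,0,0],"linear":[0,-1.0,0],"hand":-1},{"delta_rot":[0,0,0],"linear":[0,-1.0,0],"hand":-1},{"delta_rot":[0,0,0],"linear":[0,-1.0,0],"hand":-1},{"delta_rot":[0,0,0],"linear":[0,0,0],"hand":-1}]'
python3 - <<'E'
from h import *
snap('wrist','w2.png'); s=snap('top','top3.png')
im=s['img']; cv2.imwrite('pics/top3c.png',cv2.resize(im[145:265,165:335],None,fx=4.6,fy=4.6,interpolation=cv2.INTER_CUBIC))
st=monitor.sense();T=st['tool_rot'];J=np.load('jig.npz');print(np.degrees(np.arctan2(T[1,0],T[0,0])),(st['tcp_pos'][:2]-J['t'])@J['R']*1000)
E
```

```text
clock: 4.82
tcp_pos: [0.5443, -0.0206, 0.0745]
tool_rot: [[-0.166, -0.986, -0.003], [-0.986, 0.166, 0.001], [-0.0, 0.003, -1.0]]
force: [-2.8, 1.1, 9.0]
width: 0.0074
-99.5343452301786 [  -6.6014142  -150.01165476]
```

View pics/w2.png

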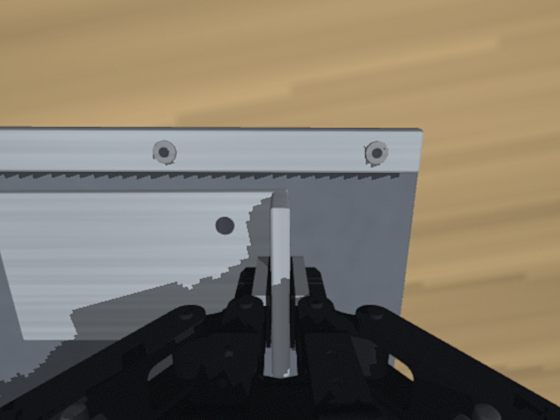

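View pics/top3c.png

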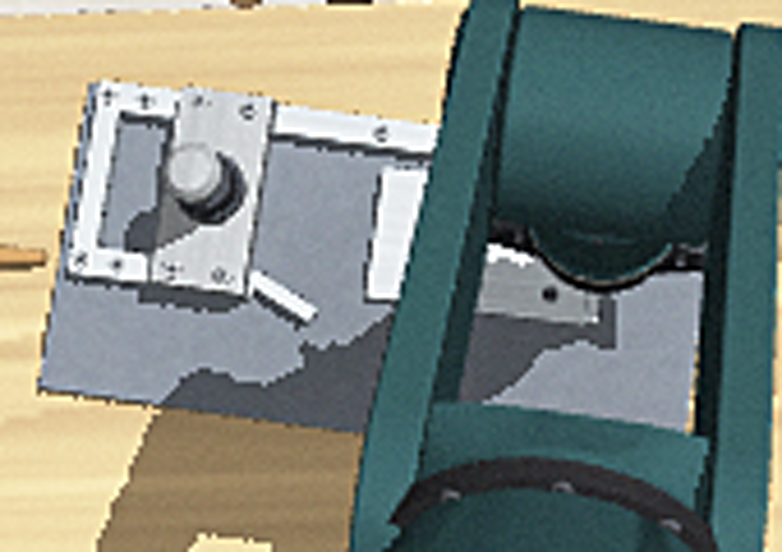

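```bash
python3 - <<'E'
from h import *
s=dict(np.load('pics/w2.npz')); im=s['img'];J=np.load('jig.npz');R,t=J['R'],J['t']
j=lambda p:((p[:2]-t)@R*1000).round(1)
g=cv2.cvtColor(im,cv2.COLOR_BGR2GRAY)
for u in (20,60,100,150,200,250): print(u,g[164:200,u])
E
```

```text
20 [171 170 169 168 168 157 131  98  61  58  60  58  56  58  83 106 110 109
 108 107 108 108 107 108 106 102  95  94 114 143 166 167 167 166 164 163]
60 [172 172 171 171 172 161 137 104  59  56  61  84 112 110 109 108 108 109
 108 108 107 107 107 108 107 105  95  96 114 150 168 166 167 167 165 161]
100 [173 173 173 175 175 166 143 110  60  58  61  60  83 109 111 109 107 107
 108 108 108 109 107 109 109 103  95  97 121 154 169 169 169 169 168 164]
150 [173 173 174 176 177 171 146 108  60  58  61  77  96  95 100 110 108 112
 110 110 107 109 108 109 108 102  95 101 131 162 170 173 173 172 170 167]
200 [171 172 173 176 177 171 150 115  72  58  60  61  59  70  96 109 110 107
 109 107 107 108 109 109 105  99  97 108 140 169 174 177 177 175 172 170]
250 [169 171 171 173 174 170 152 119  79  58  58  58  80 107 107 106 107 105
 107 107 107 108 107 108 106  98  99 117 150 175 176 179 181 178 175 172]
```

```bash
python3 - <<'E'
from h import *
s=dict(np.load('pics/w2.npz'));J=np.load('jig.npz');R,t=J['R'],J['t']
j=lambda p:((p[:2]-t)@R*1000).round(1)
for u,a,b in((20,171,192.6),(100,171.2,192.3),(250,171.6,191.6)): print(j(ray(s,u,a,.072)),j(ray(s,u,b,.068)))
E
```

```text
[ 42.8 -36.6] [ 32.2 -31.2]
[ 42.6 -71.3] [ 32.3 -67.6]
[  42.4 -136.3] [  32.6 -135.7]
```

```bash
python3 -m creep '[{"delta_rot":[0,0,0.45],"linear":[0,-0.42,0],"hand":-1},{"delta_rot":[0,0,0],"linear":[0,-0.4,0],"hand":-1},{"delta_rot":[0,0,0],"linear":[-1.5,0.007,0],"hand":-1},{"delta_rot":[0,0,0],"linear":[-1.5,0.007,0],"hand":-1},{"delta_rot":[0,0,0],"linear":[-1.5,0.007,0],"hand":-1},{"delta_rot":[0,0,0],"linear":[-1.0,0.005,0],"hand":-1},{"delta_rot":[0,0,0],"linear":[0,0,0],"hand":-1}]'
python3 - <<'E'
from h import *
s=snap('wrist','w3.png')
st=monitor.sense();T=st['tool_rot'];J=np.load('jig.npz');R,t=J['R'],J['t'];print(np.degrees(np.arctan2(T[1,0],T[0,0])),(st['tcp_pos'][:2]-J['t'])@J['R']*1000,st['force']@np.c_[np.r_[R[:,0],0],np.r_[R[:,1],0]])
g=cv2.cvtColor(s['img'],cv2.COLOR_BGR2GRAY)
for u in (20,60,100,150,200,250): print(u,g[164:200,u])
E
```

```text
clock: 5.8
tcp_pos: [0.5631, 0.0329, 0.0745]
tool_rot: [[-0.172, -0.985, -0.0], [-0.985, 0.172, 0.0], [-0.0, 0.0, -1.0]]
force: [-0.5, 0.9, 5.5]
width: 0.0071
-99.94735960877755 [  3.1657043  -94.08129766] [-1.40558707  0.96967488]
20 [165 162 163 163 163 165 164 160 159 160 160 161 164 167 170 170 170 169
 168 168 168 167 168 169 167 164 162 162 154 126  97  91 109 147 166 163]
60 [166 165 164 165 166 164 164 162 161 163 162 163 167 169 172 173 171 170
 169 168 169 169 169 170 168 166 165 163 150 118 125 168 170 168 164 164]
100 [170 165 166 167 167 168 168 166 165 166 156 145 155 157 166 176 175 174
 174 170 171 171 170 171 170 168 167 165 149 116  90 129 173 171 168 165]
150 [172 170 169 169 171 170 168 167 166 166 167 168 172 175 177 177 175 175
 174 174 172 172 173 172 171 171 172 169 144 111 126 175 176 173 171 169]
200 [173 172 171 171 172 171 170 168 168 168 169 170 174 176 177 176 177 176
 175 174 172 173 173 173 173 173 175 168 141 128 155 180 180 176 173 172]
250 [173 172 173 173 172 172 171 170 170 170 171 172 174 176 177 178 177 177
 176 174 174 172 174 174 175 174 176 167 142 116  96 118 161 181 178 174]
```

View pics/w3.png

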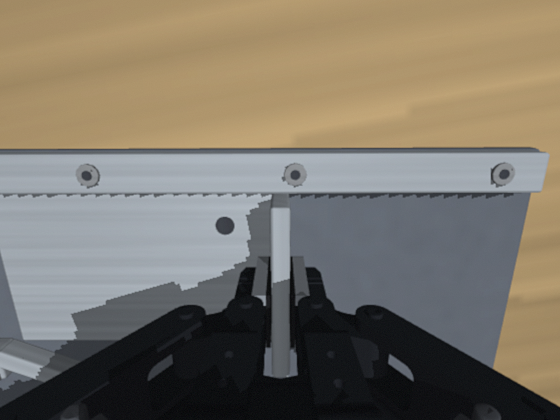

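```bash
python3 -m creep '[{"delta_rot":[0,0,0],"linear":[0,0.08,0],"hand":-1},{"delta_rot":[0,0,0],"linear":[-0.8,0.004,0],"hand":-1},{"delta_rot":[0,0,0],"linear":[-0.8,0.004,0],"hand":-1},{"delta_rot":[0,0,0],"linear":[-0.8,0.004,0],"hand":-1},{"delta_rot":[0,0,0],"linear":[0,0,0],"hand":-1}]'
python3 - <<'E'
from h import *
st=monitor.sense();T=st['tool_rot'];J=np.load('jig.npz');R,t=J['R'],J['t'];print(np.degrees(np.arctan2(T[1,0],T[0,0])),(st['tcp_pos'][:2]-J['t'])@J['R']*1000,st['force']@np.c_[np.r_[R[:,0],0],np.r_[R[:,1],0]],st['wrist_torque'])
E
```

```text
clock: 6.48
tcp_pos: [0.5664, 0.0561, 0.0745]
tool_rot: [[-0.173, -0.985, 0.0], [-0.985, 0.173, -0.0], [0.0, -0.0, -1.0]]
force: [-0.1, -0.7, 5.7]
width: 0.0077
-99.95187311621626 [  2.62907205 -70.65538465] [ 2.01682842e-04 -7.30433406e-01] [-0.14811683  0.20696513  0.04408198]
```

```bash
python3 -m creep '[{"delta_rot":[0,0,0],"linear":[-1.0,0.004,0],"hand":-1},{"delta_rot":[0,0,0],"linear":[-1.0,0.004,0],"hand":-1},{"delta_rot":[0,0,0],"linear":[-1.0,0.004,0],"hand":-1},{"delta_rot":[0,0,0],"linear":[-1.0,0.004,0],"hand":-1},{"delta_rot":[0,0,0],"linear":[0,0,0],"hand":-1}]'
python3 - <<'E'
from h import *
snap('scene','s4.png')
s=snap('wrist','w4.png')
st=monitor.sense();T=st['tool_rot'];J=np.load('jig.npz');R,t=J['R'],J['t'];print(np.degrees(np.arctan2(T[1,0],T[0,0])),(st['tcp_pos'][:2]-J['t'])@J['R']*1000,st['force']@np.c_[np.r_[R[:,0],0],np.r_[R[:,1],0]],st['wrist_torque'])
E
```

```text
clock: 7.1
tcp_pos: [0.5731, 0.0958, 0.0745]
tool_rot: [[-0.173, -0.985, 0.0], [-0.985, 0.173, 0.0], [-0.0, -0.0, -1.0]]
force: [-0.4, -0.3, 4.8]
width: 0.0073
-99.97448534706852 [  2.70576639 -30.45486066] [-1.43805487  0.8873128 ] [0.11321865 0.21460666 0.08284932]
```

View pics/w4.png

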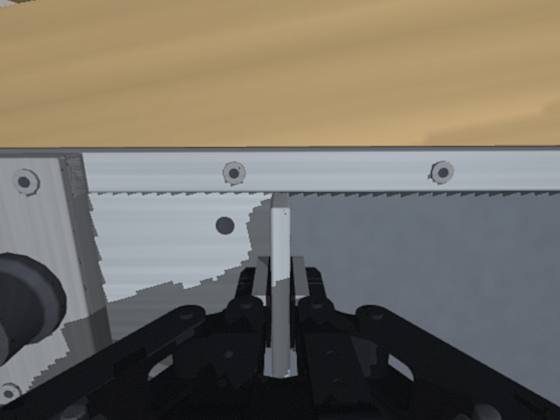

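```bash
python3 -m creep '[{"delta_rot":[0,0,0],"linear":[-1.0,0.004,0],"hand":-1},{"delta_rot":[0,0,0],"linear":[-1.0,0.004,0],"hand":-1},{"delta_rot":[0,0,0],"linear":[-1.0,0.004,0],"hand":-1},{"delta_rot":[0,0,0],"linear":[-0.8,0.004,0],"hand":-1},{"delta_rot":[0,0,0],"linear":[0,0,0],"hand":-1}]'
python3 -m creep '[{"delta_rot":[0,0,0],"linear":[-0.3,0,0],"hand":-1},{"delta_rot":[0,0,0],"linear":[0,0,0],"hand":-1}]'
python3 -m creep '[{"delta_rot":[0,0,0],"linear":[-0.2,0,0],"hand":-1},{"delta_rot":[0,0,0],"linear":[0,0,0],"hand":-1}]'
```

```text
clock: 7.82
tcp_pos: [0.5794, 0.1329, 0.0745]
tool_rot: [[-0.173, -0.985, -0.0], [-0.985, 0.173, -0.0], [0.0, -0.0, -1.0]]
force: [-0.2, -2.0, 5.6]
width: 0.0071
clock: 8.07
tcp_pos: [0.5798, 0.135, 0.0745]
tool_rot: [[-0.173, -0.985, -0.0], [-0.985, 0.173, -0.001], [0.001, 0.0, -1.0]]
force: [-1.2, -3.6, 6.4]
width: 0.0071
clock: 8.32
tcp_pos: [0.58, 0.1367, 0.0745]
tool_rot: [[-0.173, -0.985, -0.0], [-0.985, 0.173, -0.001], [0.002, 0.0, -1.0]]
force: [-1.2, -5.5, 6.9]
width: 0.0072
```

```bash
python3 -m creep '[{"delta_rot":[0,0,0],"linear":[-0.2,0,0],"hand":-1},{"delta_rot":[0,0,0],"linear":[0,0,0],"hand":-1},{"delta_rot":[0,0,0],"linear":[0,0,0],"hand":-1}]'
python3 -m creep '[{"delta_rot":[0,0,0],"linear":[-0.2,0,0],"hand":-1},{"delta_rot":[0,0,0],"linear":[0,0,0],"hand":-1},{"delta_rot":[0,0,0],"linear":[0,0,0],"hand":-1}]'
python3 - <<'E'
from h import *
s=snap('top','top5.png'); im=s['img']; cv2.imwrite('pics/top5c.png',cv2.resize(im[145:265,165:335],None,fx=4.6,fy=4.6,interpolation=cv2.INTER_CUBIC))
s=snap('wrist','w5.png')
st=monitor.sense();T=st['tool_rot'];J=np.load('jig.npz');R,t=J['R'],J['t'];print(np.degrees(np.arctan2(T[1,0],T[0,0])),(st['tcp_pos'][:2]-J['t'])@J['R']*1000,st['force']@np.c_[np.r_[R[:,0],0],np.r_[R[:,1],0]],st['wrist_torque'])
E
```

```text
clock: 8.7
tcp_pos: [0.5803, 0.1386, 0.0745]
tool_rot: [[-0.173, -0.985, -0.001], [-0.985, 0.173, -0.001], [0.002, 0.0, -1.0]]
force: [-1.7, -5.5, 6.1]
width: 0.0075
clock: 9.07
tcp_pos: [0.5804, 0.1391, 0.0745]
tool_rot: [[-0.172, -0.985, -0.001], [-0.985, 0.172, -0.004], [0.004, 0.0, -1.0]]
force: [-1.1, -10.7, 8.2]
width: 0.0077
-99.93714691037545 [ 2.76640308 13.47125657] [  0.13370844 -10.67079875] [-1.73138541  0.37226056  0.08122232]
```

View pics/top5c.png

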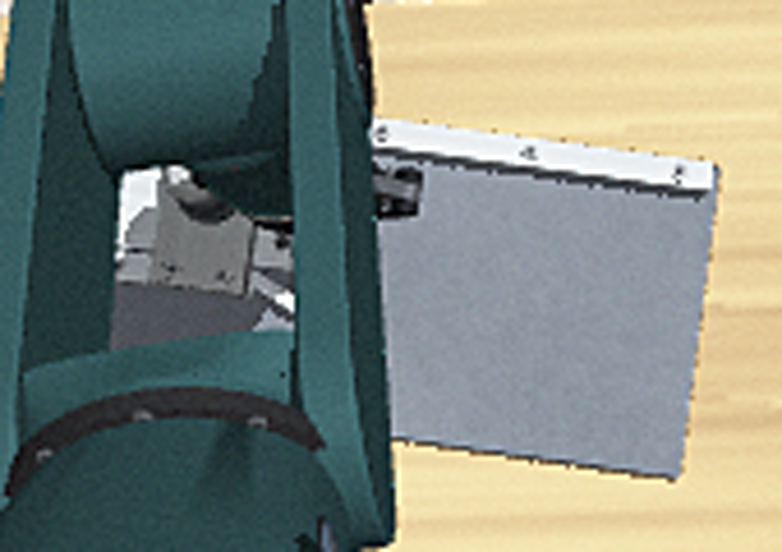

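View pics/w5.png

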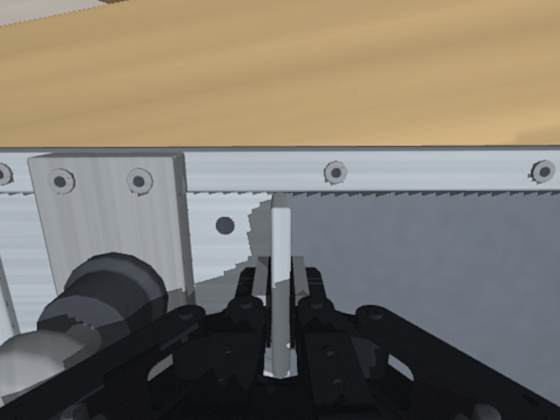

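```bash
python3 -m creep '[{"delta_rot":[0,0,0],"linear":[-0.2,0,0],"hand":-1},{"delta_rot":[0,0,0],"linear":[0,0,0],"hand":-1},{"delta_rot":[0,0,0],"linear":[0,0,0],"hand":-1}]'
python3 -m creep '[{"delta_rot":[0,0,0],"linear":[-0.2,0,0],"hand":-1},{"delta_rot":[0,0,0],"linear":[0,0,0],"hand":-1},{"delta_rot":[0,0,0],"linear":[0,0,0],"hand":-1}]'
```

```text
clock: 9.55
tcp_pos: [0.5804, 0.1391, 0.0745]
tool_rot: [[-0.172, -0.985, -0.002], [-0.985, 0.172, -0.007], [0.007, 0.001, -1.0]]
force: [-2.5, -18.4, 10.1]
width: 0.0072
clock: 9.93
tcp_pos: [0.5804, 0.1392, 0.0745]
tool_rot: [[-0.171, -0.985, -0.003], [-0.985, 0.171, -0.01], [0.01, 0.001, -1.0]]
force: [-2.6, -26.7, 11.4]
width: 0.0073
```

```bash
python3 -m creep '[{"delta_rot":[0,0,0],"linear":[0.4,0,0],"hand":-1},{"delta_rot":[0,0,0],"linear":[0,0,0],"hand":-1},{"delta_rot":[0,0,0],"linear":[0,0,0],"hand":-0.5},{"delta_rot":[0,0,0],"linear":[0,0,0],"hand":-0.5},{"delta_rot":[0,0,0],"linear":[0,0,0],"hand":-0.5},{"delta_rot":[0,0,0],"linear":[0,0,0],"hand":-0.5}]'
python3 - <<'E'
from h import *
st=monitor.sense();T=st['tool_rot'];J=np.load('jig.npz');R,t=J['R'],J['t'];print(np.degrees(np.arctan2(T[1,0],T[0,0])),(st['tcp_pos'][:2]-J['t'])@J['R']*1000,st['force'],st['wrist_torque'],st['width'])
E
```

```text
clock: 10.68
tcp_pos: [0.5797, 0.1386, 0.0746]
tool_rot: [[-0.173, -0.985, -0.002], [-0.985, 0.173, -0.004], [0.004, 0.002, -1.0]]
force: [-3.8, -15.5, 11.0]
width: 0.0211
-99.96161369009641 [ 2.15549828 12.86397398] [ -3.75958127 -15.54427926  11.01383829] [-1.02002821  0.32954266  0.09126594] 0.021144065574700038
```

```bash
python3 - <<'E'
from h import *
s=snap('wrist','w6.png'); s=snap('scene','s6.png'); im=s['img']; cv2.imwrite('pics/s6c.png',cv2.resize(im[170:290,150:340],None,fx=4.2,fy=4.2,interpolation=cv2.INTER_CUBIC))
E
```

```text
(no output)
```

View pics/w6.png

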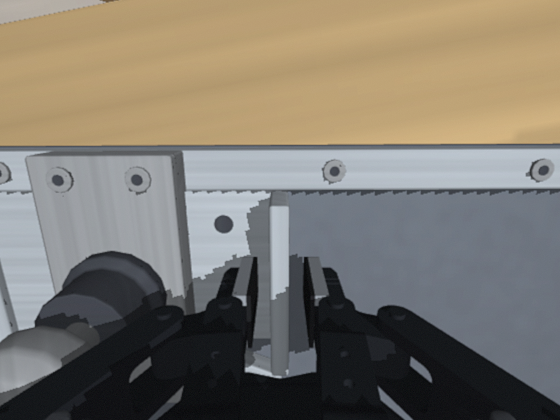

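View pics/s6c.png

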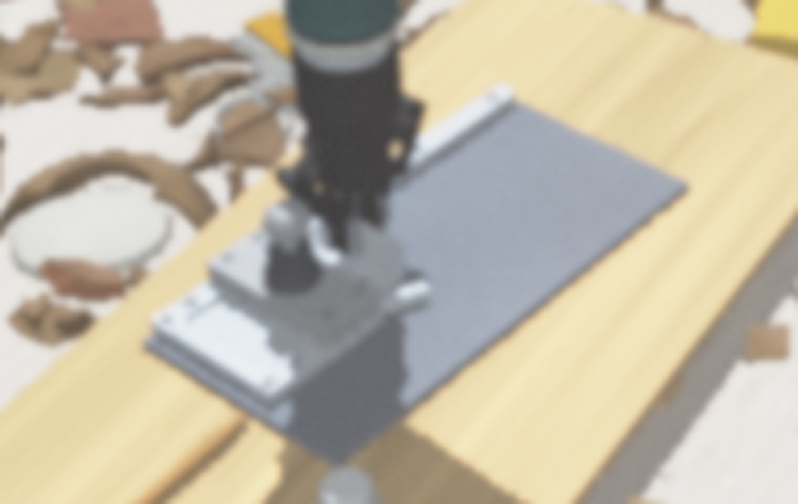

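```bash
python3 -m creep '[{"delta_rot":[0,0,0],"linear":[0.4,0,0],"hand":-0.5},{"delta_rot":[0,0,0],"linear":[0,0,0],"hand":-0.5},{"delta_rot":[0,0,0],"linear":[0,0,0],"hand":-0.5}]'
python3 - <<'E'
from h import *
st=monitor.sense();T=st['tool_rot'];J=np.load('jig.npz');R,t=J['R'],J['t'];print(np.degrees(np.arctan2(T[1,0],T[0,0])),(st['tcp_pos'][:2]-J['t'])@J['R']*1000,st['force'],st['wrist_torque'],st['width'])
E
```

```text
clock: 11.15
tcp_pos: [0.5799, 0.1375, 0.0739]
tool_rot: [[-0.173, -0.985, -0.001], [-0.985, 0.173, -0.0], [0.0, 0.001, -1.0]]
force: [-1.1, -1.2, 0.7]
width: 0.0213
-99.96630939598279 [ 2.47473105 11.86741493] [-1.12359814 -1.24049525  0.67525352] [-0.20516435 -0.00128459 -0.0047913 ] 0.021330779505814572
```

Contact gone. Lift, move clear, and look.

```bash
python3 -m creep '[{"delta_rot":[0,0,0],"linear":[0,0,-2.0],"hand":-0.5},{"delta_rot":[0,0,0],"linear":[0,0,-4.0],"hand":-0.5},{"delta_rot":[0,0,0],"linear":[4,0,-5.0],"hand":-1},{"delta_rot":[0,0,0],"linear":[6,0,0],"hand":-1},{"delta_rot":[0,0,0],"linear":[6,0,0],"hand":-1},{"delta_rot":[0,0,0],"linear":[0,0,0],"hand":-1}]'
python3 - <<'E'
from h import *
s=snap('wrist','w7.png'); s=snap('top','top7.png'); im=s['img']; cv2.imwrite('pics/top7c.png',cv2.resize(im[145:265,165:335],None,fx=4.6,fy=4.6,interpolation=cv2.INTER_CUBIC))
s=snap('scene','s7.png'); im=s['img']; cv2.imwrite('pics/s7c.png',cv2.resize(im[170:290,150:340],None,fx=4.2,fy=4.2,interpolation=cv2.INTER_CUBIC))
E
```

```text
clock: 11.9
tcp_pos: [0.5522, -0.0222, 0.1832]
tool_rot: [[-0.178, -0.984, -0.0], [-0.984, 0.178, -0.0], [0.001, -0.0, -1.0]]
force: [1.2, 1.3, -0.6]
width: 0.0003
```

View pics/w7.png

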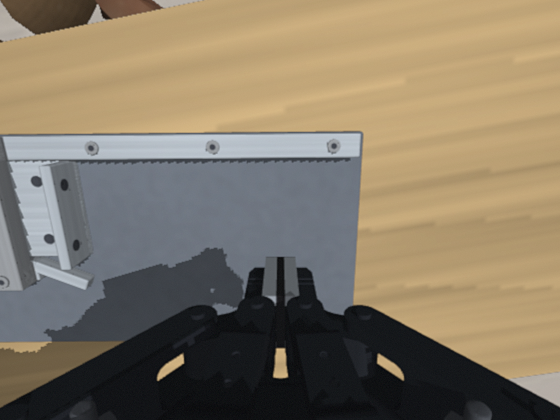

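View pics/top7c.png

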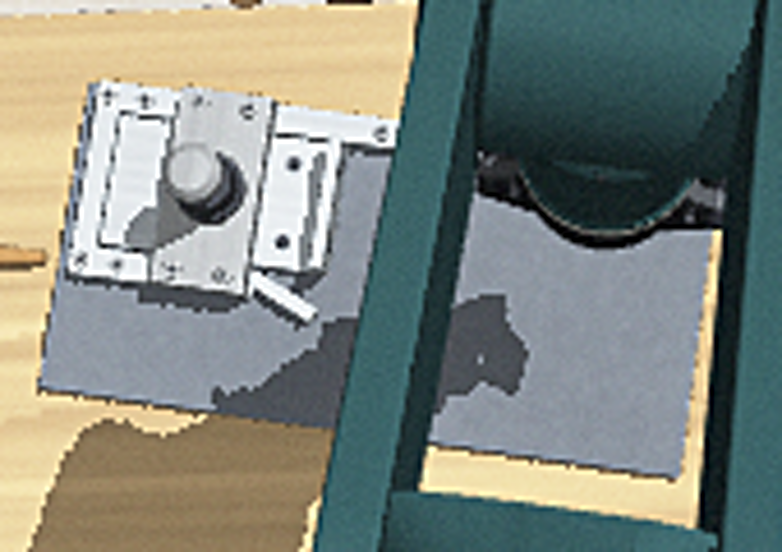

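View pics/s7c.png

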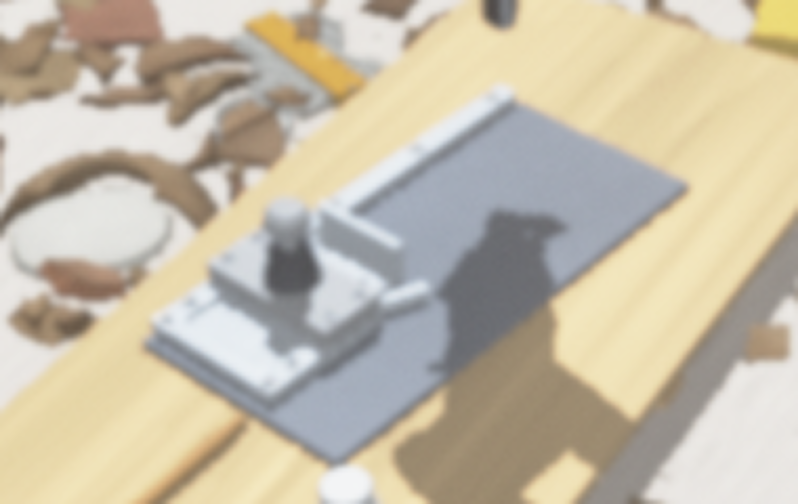

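```bash
python3 - <<'E'
from h import *
im=cv2.imread('pics/w7.png'); cv2.imwrite('pics/w7c.png',cv2.resize(im[130:300,0:110],None,fx=3.5*2/2,fy=3.5,interpolation=cv2.INTER_CUBIC))
im=cv2.imread('pics/top7.png'); cv2.imwrite('pics/top7d.png',cv2.resize(im[158:212,176:244],None,fx=11,fy=11,interpolation=cv2.INTER_CUBIC))
E
```

```text
(no output)
```

View pics/w7c.png

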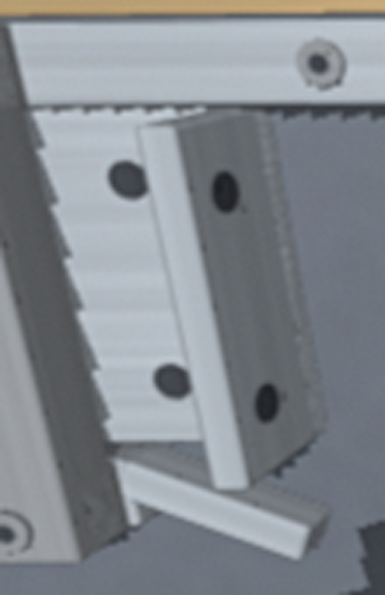

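View pics/top7d.png

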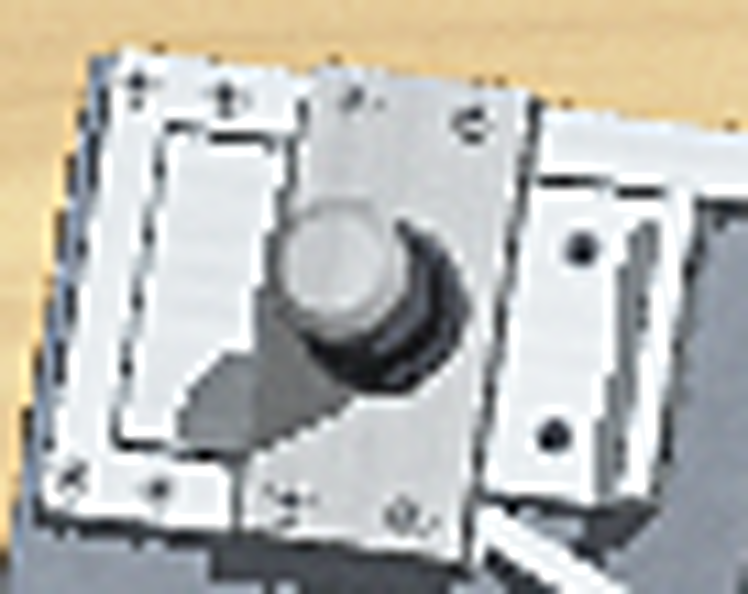

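```bash
python3 - <<'E'
from h import *
J=np.load('jig.npz');R,t=J['R'],J['t']
j=lambda p:((p[:2]-t)@R*1000).round(1)
s=dict(np.load('pics/w7.npz'))
f=lambda a,b,h: ray(s,(a+.5)/3.5-.5,(b+.5)/3.5-.5+130,h)
print('flange',[j(f(*p,.094)) for p in((138,126),(178,120),(213,490),(246,487))],'bridge',j(f(78,560,.089)))
s=dict(np.load('pics/top7.npz'))
f=lambda a,b,h: ray(s,(a+.5)/11-.5+176,(b+.5)/11-.5+158,h)
print('stop in',[j(f(*p,.072)) for p in((160,128),(115,440))],'blank front',[j(f(*p,.068)) for p in((168,140),(132,430))],'flange rear',[j(f(*p,.094)) for p in((692,205),(652,498))],'bridge',[j(f(*p,.089)) for p in((538,100),(468,560))])
st=monitor.sense();T=st['tool_rot'];print(j(st['tcp_pos']),st['tcp_pos'],np.degrees(np.arctan2(T[1,0],T[0,0])))
g=(np.r_[R@np.array([.0012,-.025])+t,.068]);print(T.T@(g-st['tcp_pos'])*100)
E
```

```text
flange [array([41.7, 16.1]), array([42.8,  8. ]), array([-37.3,  17.3]), array([-36.7,  10. ])] bridge [-56.7  54.8]
stop in [array([ 42.2, 149.4]), array([-37.9, 147.9])] blank front [array([ 40.1, 148. ]), array([-34.4, 145.2])] flange rear [array([36.2,  9.4]), array([-37. ,   8.5])] bridge [array([58.3, 52. ]), array([-57.6,  51.9])]
[   1.4 -146.3] [ 0.55281792 -0.01832098  0.18295441] -99.98992117521894
[-12.12005962   0.13164001  11.50781739]
```

```bash
python3 -m creep '[{"delta_rot":[0,0,0],"linear":[-3,0,3],"hand":-1},{"delta_rot":[0,0,0],"linear":[-4,0,3.5],"hand":-1},{"delta_rot":[0,0,0],"linear":[-4,0.1,3],"hand":-1},{"delta_rot":[0,0,0],"linear":[-1.1,0,2],"hand":-1},{"delta_rot":[0,0,0],"linear":[0,0,0],"hand":-1},{"delta_rot":[0,0,0],"linear":[0,0,0],"hand":-1}]'
python3 -m creep '[{"delta_rot":[0,0,0],"linear":[-0.6,0,0],"hand":-1},{"delta_rot":[0,0,0],"linear":[-0.6,0,0],"hand":-1},{"delta_rot":[0,0,0],"linear":[-0.3,0,0],"hand":-1},{"delta_rot":[0,0,0],"linear":[0,0,0],"hand":-1}]'
```

```text
clock: 12.8
tcp_pos: [0.5729, 0.1008, 0.0686]
tool_rot: [[-0.172, -0.985, 0.0], [-0.985, 0.172, 0.0], [-0.0, -0.0, -1.0]]
force: [-0.2, -0.8, 0.1]
width: 0.0001
clock: 13.3
tcp_pos: [0.5754, 0.1151, 0.0683]
tool_rot: [[-0.173, -0.985, 0.0], [-0.985, 0.173, 0.0], [-0.0, -0.0, -1.0]]
force: [0.2, 0.3, 0.5]
width: -0.0003
```

```bash

python3 -m creep '[{"delta_rot":[0,0,0],"linear":[-0.25,0,0],"hand":-1},{"delta_rot":[0,0,0],"linear":[-0.25,0,0],"hand":-1},{"delta_rot":[0,0,0],"linear":[0,0,0],"hand":-1}]'
python3 -m creep '[{"delta_rot":[0,0,0],"linear":[-0.2,0,0],"hand":-1},{"delta_rot":[0,0,0],"linear":[0,0,0],"hand":-1}]'
python3 -m creep '[{"delta_rot":[0,0,0],"linear":[-0.2,0,0],"hand":-1},{"delta_rot":[0,0,0],"linear":[0,0,0],"hand":-1}]'
```

```text
clock: 13.68
tcp_pos: [0.5761, 0.12, 0.0681]
tool_rot: [[-0.173, -0.985, -0.0], [-0.985, 0.173, 0.0], [-0.0, 0.0, -1.0]]
force: [0.4, -0.3, -0.1]
width: -0.0001
clock: 13.92
tcp_pos: [0.5763, 0.1216, 0.068]
tool_rot: [[-0.173, -0.985, -0.0], [-0.985, 0.173, -0.0], [0.0, 0.0, -1.0]]
force: [-0.0, -1.5, -0.4]
width: -0.0001
clock: 14.18
tcp_pos: [0.5764, 0.1218, 0.0681]
tool_rot: [[-0.172, -0.985, -0.001], [-0.985, 0.172, -0.003], [0.003, 0.0, -1.0]]
force: [-0.7, -9.8, 1.3]
width: 0.0002
```

```bash

python3 -m creep '[{"delta_rot":[0,0,0],"linear":[-0.25,0,0],"hand":-1},{"delta_rot":[0,0,0],"linear":[0,0,0],"hand":-1},{"delta_rot":[0,0,0],"linear":[0,0,0],"hand":-1}]'
python3 - <<'E'
from h import *
st=monitor.sense();print(st['tcp_pos'],st['force'],st['wrist_torque'])
s=snap('scene','s8.png'); im=s['img']; cv2.imwrite('pics/s8c.png',cv2.resize(im[170:290,150:340],None,fx=4.2,fy=4.2,interpolation=cv2.INTER_CUBIC))
snap('wrist','w8.png')
E
```

```text
clock: 14.55
tcp_pos: [0.5764, 0.1219, 0.0681]
tool_rot: [[-0.172, -0.985, -0.002], [-0.985, 0.172, -0.006], [0.007, 0.001, -1.0]]
force: [-2.7, -18.7, 4.2]
width: -0.0
[0.57642178 0.12188609 0.06812424] [ -2.70659296 -18.72058073   4.17337374] [-2.77883577  0.2674484  -0.03744508]
```

View pics/s8c.png

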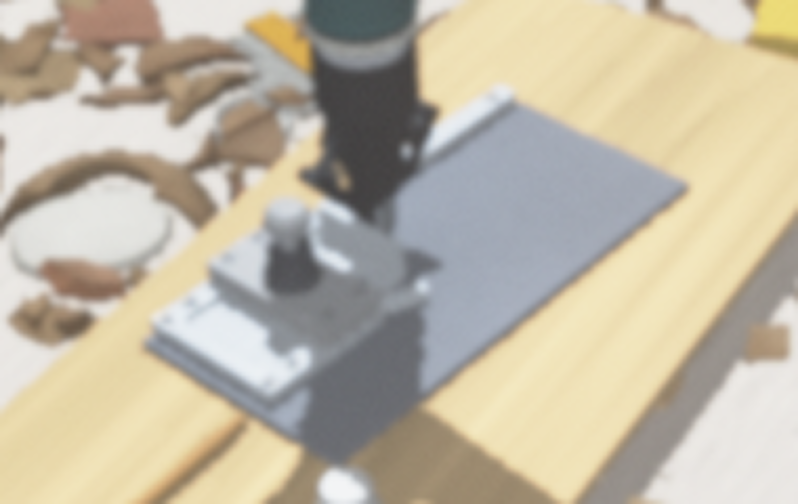

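View pics/w8.png

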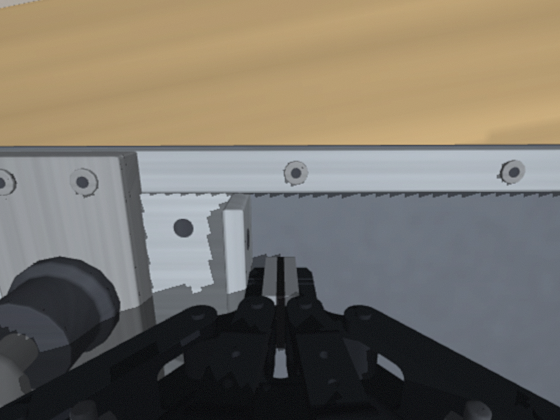

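```bash
python3 -m creep '[{"delta_rot":[0,0,0],"linear":[0.8,0,0],"hand":-1},{"delta_rot":[0,0,0],"linear":[1.5,0,0],"hand":-1},{"delta_rot":[0,0,0],"linear":[0,0,-5],"hand":-1},{"delta_rot":[0,0,0],"linear":[0,0,-6],"hand":-1},{"delta_rot":[0,0,0],"linear":[0,0,-2],"hand":-1},{"delta_rot":[0,0,0],"linear":[0,0,0],"hand":-1}]'
python3 - <<'E'
from h import *
J=np.load('jig.npz');R,t=J['R'],J['t']
j=lambda p:((p[:2]-t)@R*1000).round(1)
g0=R@np.array([.0008,.082])+t; print('goal',g0)
for n in('scene','top','wrist'):
    s=snap(n,n+'9.png'); W=cloud(s); m=(W[...,2]>.14)&(W[...,2]<.158)&(np.hypot(W[...,0]-g0[0],W[...,1]-g0[1])<.028)
    if m.sum()>5:
        P=W[m]; v,u=np.nonzero(m); print(n,m.sum(),P.mean(0).round(4),P.min(0).round(4),P.max(0).round(4),j(P.mean(0)),u.mean(),v.mean())
st=monitor.sense();T=st['tool_rot'];print(st['tcp_pos'],st['force'],T.T@(np.r_[g0,.17]-st['tcp_pos'])*100)
E
```

```text
clock: 15.4
tcp_pos: [0.5745, 0.1035, 0.2]
tool_rot: [[-0.173, -0.985, 0.004], [-0.985, 0.173, 0.001], [-0.001, -0.004, -1.0]]
force: [0.1, 0.5, -1.1]
width: -0.0002
goal [0.58974015 0.20699971]
scene 85 [0.5866 0.2136 0.149 ] [0.5725 0.1944 0.1403] [0.6044 0.2274 0.156 ] [-3.4 88. ] 217.49411764705883 220.95294117647057
top 132 [0.5893 0.2057 0.1489] [0.5745 0.1918 0.1402] [0.6068 0.2227 0.1547] [ 0.6 80.6] 206.31060606060606 182.06060606060606
wrist 2313 [0.5923 0.2038 0.1487] [0.5737 0.1902 0.14  ] [0.6072 0.2236 0.1531] [ 3.9 79.3] 111.92001729355815 234.98011240812798
[0.57199962 0.10340155 0.19654672] [-0.5559688   0.46840728 -0.3695311 ] [-10.51161663   0.04031044   2.65040143]
```

View pics/wrist9.png

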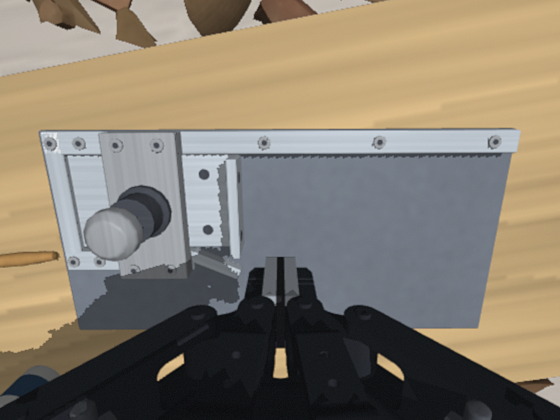

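```bash
python3 -m creep '[{"delta_rot":[0,0,0],"linear":[-4,0,0],"hand":-1},{"delta_rot":[0,0,0],"linear":[-4,0,0],"hand":-1},{"delta_rot":[0,0,0],"linear":[-2.5,0,1],"hand":-1},{"delta_rot":[0,0,0],"linear":[0,0,2],"hand":-1},{"delta_rot":[0,0,0],"linear":[0,0,0],"hand":-1},{"delta_rot":[0,0,0],"linear":[0,0,0],"hand":-1}]'
python3 - <<'E'
from h import *
st=monitor.sense();T=st['tool_rot'];print(st['tcp_pos'],st['force'],T.T@(np.array([.590,.2065,.157])-st['tcp_pos'])*100,T.round(4))
E
```

```text
clock: 16.3
tcp_pos: [0.591, 0.2067, 0.1675]
tool_rot: [[-0.173, -0.985, -0.002], [-0.985, 0.173, -0.0], [0.001, 0.002, -1.0]]
force: [-0.1, -0.0, -0.3]
width: -0.0002
[0.59101186 0.20665376 0.16747973] [-0.09288682 -0.02233363 -0.32246334] [0.03212729 0.09536702 1.04813867] [[-1.735e-01 -9.848e-01 -1.600e-03]
 [-9.848e-01  1.735e-01 -3.000e-04]
 [ 5.000e-04  1.500e-03 -1.000e+00]]
```

```bash
python3 -m creep '[{"delta_rot":[0,0,0],"linear":[0,0.09,0.6],"hand":-1},{"delta_rot":[0,0,0],"linear":[0,0,0.5],"hand":-1},{"delta_rot":[0,0,0],"linear":[0,0,0.3],"hand":-1},{"delta_rot":[0,0,0],"linear":[0,0,0],"hand":-1}]'
python3 -m creep '[{"delta_rot":[0,0,0],"linear":[0,0,0.3],"hand":-1},{"delta_rot":[0,0,0],"linear":[0,0,0],"hand":-1}]'
python3 -m creep '[{"delta_rot":[0,0,0],"linear":[0,0,0.3],"hand":-1},{"delta_rot":[0,0,0],"linear":[0,0,0],"hand":-1}]'
python3 -m creep '[{"delta_rot":[0,0,0],"linear":[0,0,0.3],"hand":-1},{"delta_rot":[0,0,0],"linear":[0,0,0],"hand":-1}]'
```

```text
clock: 16.8
tcp_pos: [0.5903, 0.207, 0.1539]
tool_rot: [[-0.173, -0.985, -0.001], [-0.985, 0.173, 0.0], [0.0, 0.001, -1.0]]
force: [0.6, 0.3, -0.3]
width: 0.0001
clock: 17.05
tcp_pos: [0.591, 0.2072, 0.1521]
tool_rot: [[-0.173, -0.985, 0.001], [-0.985, 0.173, 0.0], [-0.0, -0.001, -1.0]]
force: [-2.7, -0.4, 8.1]
width: -0.0002
clock: 17.3
tcp_pos: [0.591, 0.2073, 0.1499]
tool_rot: [[-0.173, -0.985, 0.002], [-0.985, 0.173, 0.0], [-0.001, -0.001, -1.0]]
force: [-3.3, -1.6, 13.4]
width: 0.0002
clock: 17.55
tcp_pos: [0.5911, 0.2073, 0.1474]
tool_rot: [[-0.173, -0.985, 0.002], [-0.985, 0.173, 0.0], [-0.001, -0.002, -1.0]]
force: [-4.5, -1.9, 15.4]
width: -0.0001
```

```bash

python3 -m creep '[{"delta_rot":[0,0,0],"linear":[0,0,0.3],"hand":-1},{"delta_rot":[0,0,0],"linear":[0,0,0],"hand":-1}]'
python3 -m creep '[{"delta_rot":[0,0,0],"linear":[0,0,0.3],"hand":-1},{"delta_rot":[0,0,0],"linear":[0,0,0],"hand":-1}]'
python3 -m creep '[{"delta_rot":[0,0,0],"linear":[0,0,0.3],"hand":-1},{"delta_rot":[0,0,0],"linear":[0,0,0],"hand":-1}]'
```

```text
clock: 17.8
tcp_pos: [0.591, 0.2073, 0.1442]
tool_rot: [[-0.173, -0.985, 0.002], [-0.985, 0.173, 0.0], [-0.001, -0.002, -1.0]]
force: [-4.2, -0.5, 15.2]
width: -0.0002
clock: 18.05
tcp_pos: [0.591, 0.2072, 0.1403]
tool_rot: [[-0.173, -0.985, 0.001], [-0.985, 0.173, 0.0], [-0.001, -0.001, -1.0]]
force: [-1.2, -0.8, 6.3]
width: -0.0
clock: 18.3
tcp_pos: [0.5911, 0.2073, 0.1398]
tool_rot: [[-0.173, -0.985, 0.002], [-0.985, 0.173, 0.0], [-0.001, -0.002, -1.0]]
force: [-7.6, -1.6, 25.5]
width: 0.0
```

```bash
python3 -m creep '[{"delta_rot":[0,0,0],"linear":[0,0,0],"hand":-1},{"delta_rot":[0,0,0],"linear":[0,0,-0.5],"hand":-1},{"delta_rot":[0,0,0],"linear":[0,0,-1],"hand":-1},{"delta_rot":[0,0,0],"linear":[0,0,-2],"hand":-1},{"delta_rot":[0,0,0],"linear":[0,0,-5],"hand":-1},{"delta_rot":[0,0,0],"linear":[5,0,-2],"hand":-1},{"delta_rot":[0,0,0],"linear":[6,0,0],"hand":-1},{"delta_rot":[0,0,0],"linear":[6,0,0],"hand":-1},{"delta_rot":[0,0,0],"linear":[6,0,0],"hand":-1},{"delta_rot":[0,0,0],"linear":[0,0,0],"hand":-1}]'
python3 -m creep '[{"delta_rot":[0,0,0],"linear":[0,0,0],"hand":-1},{"delta_rot":[0,0,0],"linear":[0,0,0],"hand":-1}]'
python3 - <<'E'
from h import *
s=snap('top','top10.png'); im=s['img']; cv2.imwrite('pics/top10d.png',cv2.resize(im[150:270,95:255],None,fx=5,fy=5,interpolation=cv2.INTER_CUBIC))
W=cloud(s);m=(W[...,2]>.12)&(np.hypot(W[...,0]-.59,W[...,1]-.2065)<.028); print(W[m].max(0),m.sum())
s0=dict(np.load('pics/top7.npz'));W0=cloud(s0)
d=np.abs(cv2.cvtColor(im,6).astype(int)-cv2.cvtColor(s0['img'],6)); print('diff window flange',d[160:212,215:240].mean(), d[160:212,180:204].mean())
print(monitor.sense()['force'])
E
```

```text
clock: 19.55
tcp_pos: [0.5501, -0.0232, 0.2413]
tool_rot: [[-0.178, -0.984, 0.0], [-0.984, 0.178, -0.001], [0.001, -0.0, -1.0]]
force: [0.4, 0.8, -0.7]
width: 0.0001
clock: 19.8
tcp_pos: [0.551, -0.018, 0.2411]
tool_rot: [[-0.172, -0.985, 0.0], [-0.985, 0.172, 0.001], [-0.001, -0.0, -1.0]]
force: [-0.6, 0.6, 0.5]
width: 0.0
[0.6062002  0.2229334  0.15412228] 138
diff window flange 3.713846153846154 2.113782051282051
[-0.4796589  -0.47080038 -0.49202083]
```

View pics/top10d.png

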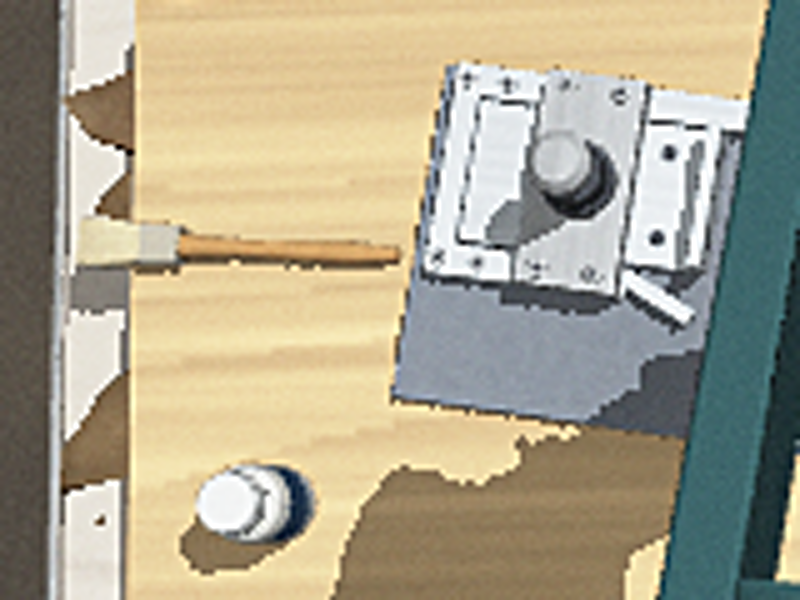

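```bash
python3 - <<'E'
from h import *
s=dict(np.load('pics/top10.npz'));J=np.load('jig.npz');R,t=J['R'],J['t']
im=s['img']; cv2.imwrite('pics/top10e.png',cv2.resize(im[158:212,176:244],None,fx=11,fy=11,interpolation=cv2.INTER_CUBIC))
E
```

```text
(no output)
```

View pics/top10e.png

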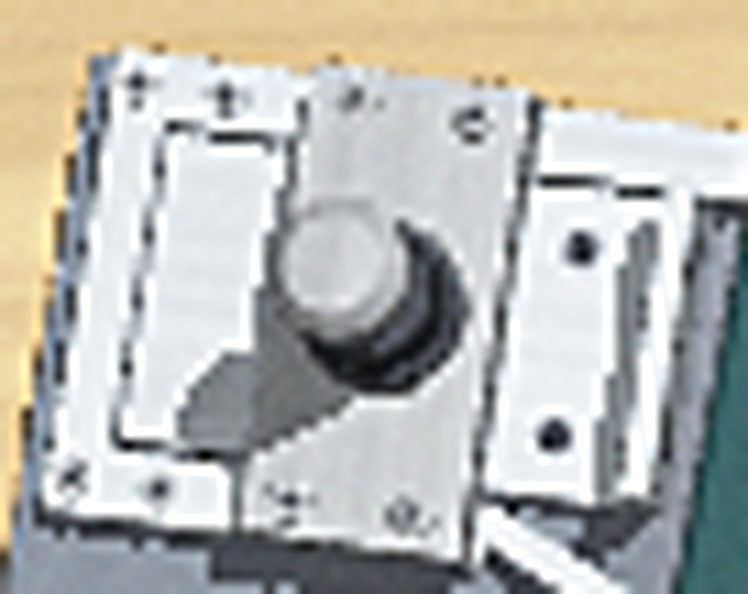

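The final top view shows the blank unmoved, with its flange at about (665, 350) in the enlarged crop and its front edge at the stop. The punch head is up again, and the bottle and brush are untouched.

```bash
python3 -c "
from rig import manip
print(manip.job_done())"
```

```text
the job is handed in; nothing more can be done
None
```

The blank is home against the end stop, the punch has been pressed to the bottom and has sprung back up, and I handed the job in at about 20 s of the 61 s allowed.

**What I did:** I gripped the blank by its flange, squared it to the fence, and slid it flat under the bridge to the stop. I then released it and pushed again from behind the flange with shut fingers. After that I pressed the punch straight down and moved the arm clear.

**Blank home:** It did not move under either push. It held under 27 N while gripped, though the gripper may have been bearing on the punch by then. It held under 19 N in the second push, clear of the punch. The arm's position puts the blank within about 0.5 mm of home. The camera alone could only confirm this to 1–3 mm.

**Punch:** The force rose from about 8 N to 15 N, fell to 6 N after the snap, then jumped to 25 N at the bottom. Travel was about 12 mm, and the head was measured back at full height afterwards.

**Unplanned contact:** While I was releasing the flange, the gripper was still touching something, with about 15 N sideways and 11 N upward on the tool. It was probably the gripper's linkage against the punch. I backed off; the force was well below the snap point, and the second push followed.

**Bystanders:** The bottle and brush look unmoved in the last top view. The case was not in that crop, but the arm never came near it at low height.

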